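# Turn a gas filter holder home in its keyed collar

### The job

On the purge-gas filter block three white filter holders stand in notched collars, but one of them was put in turned off its key, so it stands proud with its lugs riding on the collar's rim. Grip that one by its bar and, without lifting it out of its collar, turn it under light pressure until its lugs drop into the notches and it sits fully home like the other two, then let go. Leave the other two holders where they are.

Things in the scene. Friction and masses are not known exactly. Their poses are not given: they have to be found in the camera images.
- block: Fixed grey anodised plate 110 (x) x 400 (y) x 20 mm; origin: centre of its underside, on the bench. Three steel collars on it at x 0, y -110, 0, 110: radius 38 outside, 20 inside, 22 high, rims 42 over the bench. Two notches in each, on its +x and -x sides, 19 wide inside, flaring outwards, down to the plate. A home holder's lugs lie in them along block x (10 deg play). Gauge 76 high at +y end.
- proud_grip (a point): Centre of the grip bar of the holder that is not home, in any of the collars, lugs across the rim, nose (5 mm side play) in the collar. 81 mm over the bench at the start, 71 when home: over the notches it goes 10 straight down, no latch. Grip bar 44 long, 14 wide, 50 high, upright, its top 25 above this point. x: along bar and lugs, z up. White plastic, 0.1-0.21 kg; the same after a half turn.
- home_a_grip (a point): Grip bar centre of a holder already home, 71 mm over the bench; leave it. All three holders are alike, 76 mm high: under the grip bar a cap disc 34 across, 4 thick, then a straight lug bar 72 long, 12 wide, 10 high, parallel to the grip bar (flush with the rim when home), then a round nose 30 across reaching 12 below the lugs, the foot. This point is 51 above the foot.
- home_b_grip (a point): Grip bar centre of the other holder already home, 71 mm over the bench; leave it. Same shape and axes.
Not all that is in view belongs to the job. Leave any green look-alike of the part that bears proud_grip alone.

How it is judged:
By the outcome, as a careful person would: the job done as asked, in the order asked, and still so for the second after the job is handed in, with the robot touching nothing.
It also fails if it takes over 32 s, if anything falls off the work surface, if the arm or the gripper's body presses on something with over 40 N, if the wrist force passes 120 N, or if a joint passes its speed limit or range.

### The arm

A 6-joint arm with a two-finger parallel gripper is mounted at the origin on the work surface. World frame = base frame: x ahead of the robot, y to its left, z up, the work surface at z = 0. Lengths are in m, angles in degrees, forces in N, time in s.
With the tool pointing down it reaches from about 0.3 to 0.75 m from the base axis. Payload 8.5 kg.
Tool frame: the origin (TCP) lies midway between the tips of the shut fingers; the grasp point (between the pads) lies 19 mm behind it (env.grip_depth is the distance from the TCP to the grasp point, in m); x points along the fingers, y is the direction in which the jaws open and shut, and the axes are right-handed (so a half turn about x gives the same grasp; the last joint's range is limited). The gripper opens to 85 mm and grips with 20 to 120 N. Pads are 22 mm wide; open, the fingers measure 114 mm over their backs; the gripper's body (76 mm by 85 mm) begins 54 mm behind the grasp point. The pads swing forward as they close: fully open they stand 13 mm farther back than shut.
Start: joints at [-79.372, 21.807, 74.336, -0, 83.858, -12.336], TCP at [0.215, -0.506, 0.231] pointing down, gripper open.
Joint ranges: [-178.18, 178.18], [-50.72, 133.34], [12.68, 142.11], [-81.47, 261.47], [9.98, 163.14], [-165.26, 165.26]. Speed limits (degrees/s): [136.94, 136.94, 180, 180, 180, 180].

### API

Orientations are given as a 3x3 rotation matrix whose columns are the frame's x, y, z axes.
In Python, from rig import env gives the robot as it stands.
- The arm moves only by the tool play_rows, never from a script. Its arguments are lists of equal length, an entry for each row: "travel": the shift along the world's x, y, z in cm, a list of three; "rotation": the turn, a rotation vector about the world's x, y, z in rad, a list of three; "claw": the finger opening in cm, from 0 to 8.54. A call has 1 to 12 rows; each row shifts and turns the pose as measured when the row begins; what a row does not reach is not made up. A row lasts 1/12 s, in which the tool goes at most 41.7 mm and 7.16 degrees, less where a joint would pass 70% of its speed; a pose out of reach is approached as far as the arm can. A call is refused whole if a number of a shift passes 4.17 or a number of a turn 0.125, either way. A call with a gripper value outside its range is refused whole. The fingers move at their own pace and stop on an object; "squeeze" is the grip in N (left out, the last holds). Time passes only in rows, so rows that do not move let the fingers close. It gives the time, the measured TCP pose, the force and the opening at its end, in the units of the state.
- env.observe(): the state, without advancing time (a new reading comes with each control period).
- env.get_image(name): name is "scene" or "top" or "wrist"; returns the picture (420x560x3 uint8, red, green, blue); there is no depth.
- env.camera_info(name): a dict with "vertical_fov" (degrees; the focal length in pixels is half the picture's height over the tangent of half this angle, whatever the lens; pixels are square), "cx", "cy" (the principal point, pixels), "eye" and "rotation" of the camera in the world. Camera axes: x right, y down, z forward; pixel columns grow to the right and rows downward; lengths in m; the calibration is good to about 2 mm. A picture is of the moment at which its call begins: read the wrist's pose just before it. camera_info takes no time and is no camera call; for the wrist camera it gives the pose at the moment of the call.
- env.close_job(): hands the job in, once; it reports no verdict.
The state is a dict: "time_s": time; "q": joint angles; "qvel": joint speeds; "joint_efforts": joint torques, N m; "position": TCP position; "tool_rot": TCP orientation; "ft_force": force on the tool from outside, world axes, zero at the start; "wrist_torque": the same for the moment, N m; "grip_width": finger opening in m.
Only numpy, scipy, OpenCV 4.12 (cv2) and the standard library are available. Lean on these libraries where they do the work, as an engineer would, in place of code of your own. Each camera call takes 0.05 s, during which the arm holds its last target.

## Working session

There is one attempt and no reset: what is moved stays moved. The work goes in short steps, Python scripts to look and compute and a tool call to move; the robot and the scene stay as the last step left them, time stands still between calls to the robot, and variables do not carry over. Pictures are saved under pics/ and viewed, and the job is handed in when it is done.

Besides the shell and the picture viewer there is one more tool, called after "Request:" as a command line: name --argument value ..., lists and objects as JSON in quotes. play_rows: Moves the arm, as the interface text tells. Its arguments: {"type":"object","properties":{"travel":{"type":"array","items":{"type":"array","items":{"type":"number"}}},"rotation":{"type":"array","items":{"type":"array","items":{"type":"number"}}},"claw":{"type":"array","items":{"type":"number"}},"squeeze":{"type":"number"}},"required":["travel","rotation","claw"]}

```bash
ls; mkdir -p pics
python3 - <<'E'
from rig import env
import cv2
for n in ("scene","top"):
    cv2.imwrite(f"pics/{n}0.png",env.get_image(n)[:,:,::-1])
    print(n,env.camera_info(n))
o=env.observe();print(o,env.grip_depth)
E
```

```text
pics
scene {'vertical_fov': 54.67512880625332, 'cx': 275.83450317629234, 'cy': 207.20151410172826, 'eye': array([0.89686744, 0.47148959, 0.5147959 ]), 'rotation': array([[-0.86200162,  0.30957855, -0.4013905 ],
       [ 0.50680345,  0.51044704, -0.69468992],
       [-0.01017251, -0.80224992, -0.59690165]])}
top {'vertical_fov': 57.1298660466807, 'cx': 279.6684770352575, 'cy': 210.09046087140908, 'eye': array([ 0.45293869, -0.06751225,  0.862984  ]), 'rotation': array([[ 0.20693341, -0.95613023,  0.20734887],
       [-0.97835139, -0.20281025,  0.04118941],
       [ 0.00267004, -0.21138352, -0.97739955]])}
{'time_s': 0.1, 'q': array([-7.93705271e+01,  2.18384271e+01,  7.43773880e+01, -1.29912561e-03,
        8.38601966e+01, -1.23363265e+01]), 'qvel': array([-0.00908253, -0.05196704, -0.11888228,  0.10629428,  0.01871719,
       -0.01318717]), 'joint_efforts': array([ 2.18798952e-03, -4.49222517e+01, -2.31657439e+01, -2.32737975e-04,
        3.64054235e-03,  9.86468763e-06]), 'position': array([ 0.21453882, -0.50615205,  0.23077917]), 'tool_rot': array([[-2.66867671e-04,  3.90183670e-01, -9.20737005e-01],
       [ 1.29973106e-03, -9.20736125e-01, -3.90183674e-01],
       [-9.99999120e-01, -1.30083789e-03, -2.61419129e-04]]), 'ft_force': array([ 1.19254295, -1.04589126, -0.24048628]), 'wrist_torque': array([-0.04252448,  0.02128298,  0.00404864]), 'grip_width': 0.0854591826628616} 0.0187
```

View pics/scene0.png

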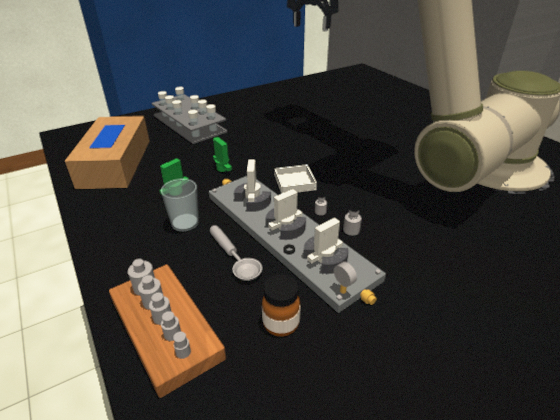

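View pics/top0.png

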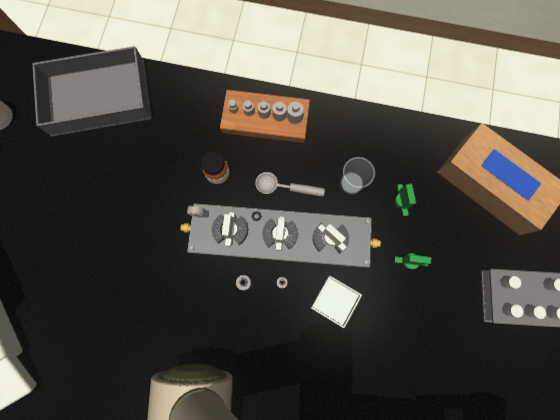

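The top view shows three white holders at about (230,229), (280,233) and (332,238). The one at (332,238), at the end away from the gauge, is turned against the other two. The green look-alikes are at (405,197) and (412,261). I'll enlarge the block to confirm.

```bash
cat > h.py <<'E'
import numpy as np,cv2
def f(ci): return 210/np.tan(np.radians(ci['vertical_fov']/2))
def ray(ci,u,v,z):
    d=ci['rotation']@np.array([(u-ci['cx'])/f(ci),(v-ci['cy'])/f(ci),1.])
    return ci['eye']+d*(z-ci['eye'][2])/d[2]
def proj(ci,p):
    c=ci['rotation'].T@(np.asarray(p)-ci['eye']);return np.array([ci['cx'],ci['cy']])+f(ci)*c[:2]/c[2]
E
python3 - <<'E'
import cv2,numpy as np
a=cv2.imread('pics/top0.png')[195:275,175:390]; b=cv2.imread('pics/scene0.png')[150:310,200:390]
a=cv2.resize(a,(790,294),interpolation=cv2.INTER_CUBIC)
b=cv2.resize(b,None,fx=1.85,fy=1.85,interpolation=cv2.INTER_CUBIC)
c=np.zeros((a.shape[0]+b.shape[0],790,3),np.uint8);c[:294]=a;c[294:,:b.shape[1]]=b
cv2.imwrite('pics/crop0.png',c)
E
```

```text
(no output)
```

View pics/crop0.png

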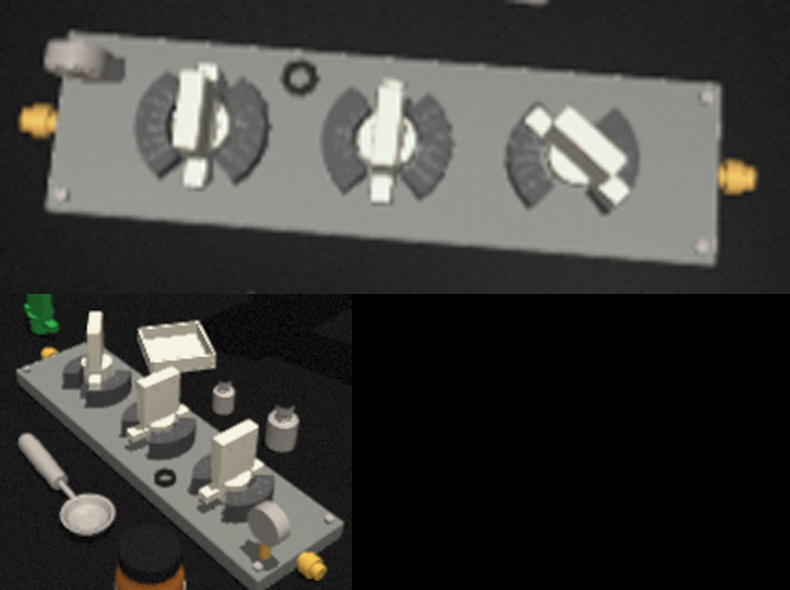

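The crop confirms it: the right-hand holder, at crop (575,155), has its lugs across the rim and off the notches. The other two have their lugs lying in the notches. Next I'll measure the block frame and the bar.

Run:
```python
from h import *
from rig import env
ci=env.camera_info('top')
im=cv2.imread('pics/top0.png')
big=cv2.resize(im,None,fx=4,fy=4,interpolation=cv2.INTER_CUBIC)
hsv=cv2.cvtColor(big,cv2.COLOR_BGR2HSV)
toU=lambda p:(np.asarray(p)+.5)/4-.5
# block
m=((hsv[...,2]>75)&(hsv[...,1]<60)).astype(np.uint8)
roi=np.zeros_like(m);roi[4*195:4*275,4*184:4*378]=1
m=m*roi
m=cv2.morphologyEx(m,cv2.MORPH_CLOSE,np.ones((45,45)))
m=cv2.morphologyEx(m,cv2.MORPH_OPEN,np.ones((41,41)))
c=max(cv2.findContours(m,0,2)[0],key=cv2.contourArea)[:,0]
W=np.array([ray(ci,*toU(p),.02)[:2] for p in c])
r=cv2.minAreaRect((W*1000).astype(np.float32));print('block',r)
# whites
w=((hsv[...,2]>165)&(hsv[...,1]<60)).astype(np.uint8)*roi
n,l,s,ce=cv2.connectedComponentsWithStats(w)
for i in range(1,n):
    if s[i,4]>80:
        print(i,s[i]/4,toU(ce[i]))
vis=big.copy();vis[w>0]=(0.5*vis[w>0]).astype(np.uint8)+np.array([0,0,127],np.uint8)
cs=cv2.findContours(w,0,2)[0]
cv2.drawContours(big,[c],-1,(0,255,0),1)
cv2.imwrite('pics/m1.png',cv2.resize(np.vstack([big[800:1080,1200:1440+20],vis[800:1080,1200:1460]]),None,fx=1.0,fy=1.0))
cv2.imwrite('pics/m2.png',big[780:1100,730:1530])
```

```text
block ((577.7897338867188, -41.19114685058594), (112.10331726074219, 405.3343200683594), 7.23854398727417)
1 [188.75 206.    10.     7.5  219.5 ] [193.58342825 209.21839408]
2 [222.   212.    12.25  23.75 653.5 ] [226.49990436 222.83789212]
3 [272.25 216.    12.75  24.25 796.5 ] [278.84329881 228.76302574]
4 [366.25 219.75   2.75   3.25  28.75] [367.19891304 220.82934783]
5 [232.75 223.75   4.5   11.25 122.  ] [234.68903689 228.95184426]
6 [318.   223.75  28.5   27.   918.  ] [334.16918573 234.19846133]
7 [283.75 227.25   4.5   11.75 130.  ] [285.57788462 233.21778846]
10 [324.5  234.5   10.75  10.75 226.  ] [328.76908186 240.19330752]
11 [224.75 238.25   6.5    8.   177.75] [227.41367792 241.6271097 ]
12 [275.75 242.5    6.25   7.75 168.  ] [278.10974702 245.7124256 ]
13 [189.75 246.     3.25   3.75  36.5 ] [190.86130137 247.2739726 ]
14 [364.5  260.     3.5    3.75  40.25] [365.82220497 261.50388199]
```

View pics/m1.png

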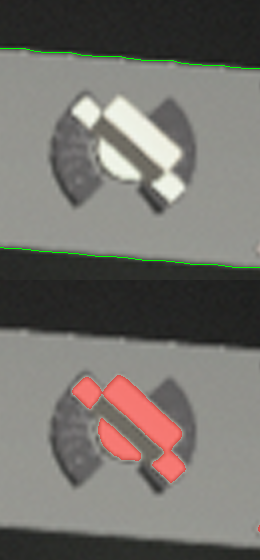

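View pics/m2.png

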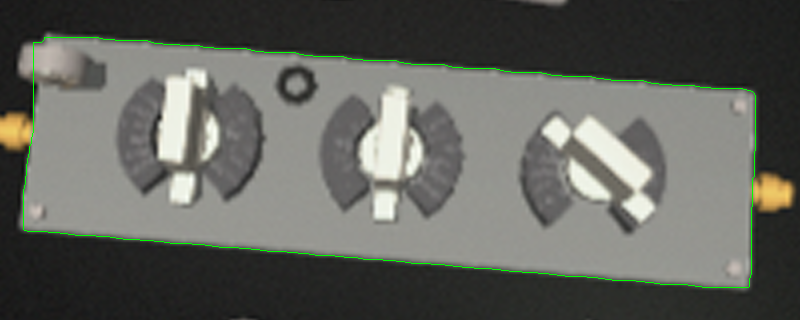

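Run:
```python
import cv2
im=cv2.imread('pics/top0.png')[217:257,308:358]
cv2.imwrite('pics/z.png',cv2.resize(im,(750,600),interpolation=cv2.INTER_CUBIC))
```

```text
(no output)
```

View pics/z.png

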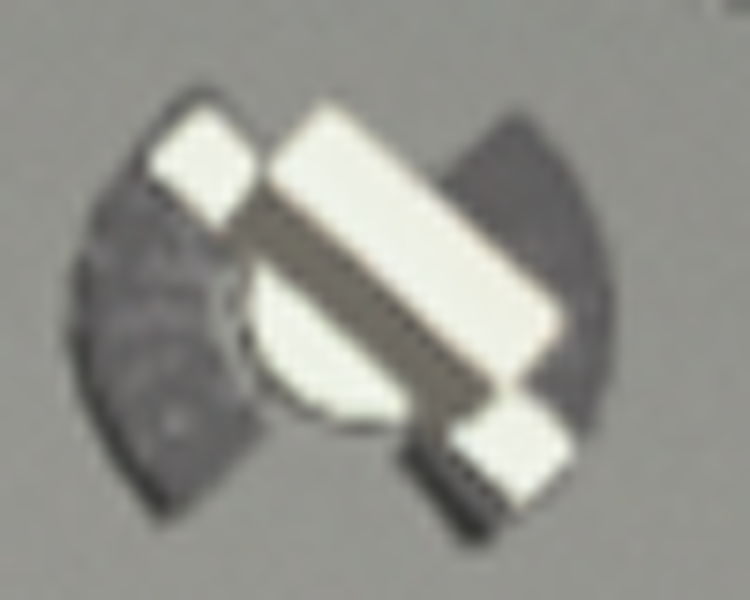

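In this crop the bar's top-face corners are at (325,100), (565,315), (505,388) and (268,172). The lug-end corners are at (205,103), (148,160), (575,448) and (518,508). I'll cast these onto their heights.

Run:
```python
from h import *
from rig import env
ci=env.camera_info('top')
t=lambda x,y:(308+(x+.5)/15-.5,217+(y+.5)/15-.5)
def R(pts,z): return np.array([ray(ci,*t(*p),z)[:2]*1000 for p in pts])
G=R([(325,100),(565,315),(505,388),(268,172)],.106);L=R([(205,103),(148,160),(518,508),(575,448)],.052)
for n,P in(('grip',G),('lug',L)): print(n,P.round(1).tolist(),P.mean(0),[np.linalg.norm(P[i]-P[(i+1)%4]).round(1) for i in range(4)])
a=lambda d:np.degrees(np.arctan2(d[1],d[0]))
print(a(G[0]-G[1]),a(G[3]-G[2]),a(L[0]-L[3]),a(L[1]-L[2]))
# block edges in m2.png (x4, offset 730,780)
p=lambda x,y:((730+x+.5)/4-.5,(780+y+.5)/4-.5)
E=np.array([ray(ci,*p(*q),.02)[:2]*1000 for q in[(100,42),(752,92),(748,287),(24,230)]])
print(E.round(1),'edge yaw',a(E[0]-E[1])-90,a(E[3]-E[2])-90,a(E[1]-E[2]), 'lower len',np.linalg.norm(E[3]-E[2]),np.linalg.norm(E[1]-E[2]))
y=np.radians(a(E[3]-E[2])-90);bx=np.array([np.cos(y),np.sin(y)]);by=np.array([-bx[1],bx[0]])
mid=(E[1]+E[2])/2; c=mid+by*200; 
for k in(-110,0,110):print('collar',k,c+by*k)
# other holders from grip tops? lug-end pixel centres at .042
for k in((227.41,241.63),(278.1,245.7)):print('homelug',ray(ci,*k,.042)*1000)
```

```text
grip [[607.9, -137.8], [586.1, -173.9], [574.9, -167.9], [596.7, -132.1]] [ 591.40013471 -152.91570378] [np.float64(42.2), np.float64(12.7), np.float64(41.9), np.float64(12.5)]
lug [[614.9, -126.1], [605.2, -119.7], [567.3, -179.8], [577.3, -186.1]] [ 591.18071104 -152.93278875] [np.float64(11.7), np.float64(71.0), np.float64(11.8), np.float64(70.8)]
58.95592232141241 58.58360738559499 57.90350990806123 57.76833511240409
[[ 609.2  129.4]
 [ 656.8 -232.7]
 [ 549.8 -247.6]
 [ 498.4  144.1]] edge yaw 7.490655872205252 7.473889541973904 7.952968579107729 lower len 395.0727346232297 107.98867153973956
collar -110 [ 591.60588569 -150.92650376]
collar 0 [577.29770566 -41.86103725]
collar 110 [562.98952563  67.20442925]
homelug [536.38194783  62.15053687  42.        ]
homelug [550.31112226 -45.73460681  42.        ]
```

The measurements agree with each other. The holder axis is at about (591,-153) mm, against a collar centre of (592,-151), which is inside the 5 mm side play. Both the bar and the lugs are at yaw 58°. The block is at 7.4°, so the holder needs about -51° about z. The jaws must go to yaw -32°, a turn of +35° from where they are now. I'll move above it.

Request:
play_rows --travel '[[1.9,1.8,0],[1.9,1.8,0],[1.9,1.8,0],[1.9,1.8,0],[1.9,1.8,0],[1.9,1.8,0],[1.9,1.8,0],[1.9,1.8,0],[1.9,1.8,0],[1.9,1.8,0],[1.9,1.8,0],[1.9,1.8,0]]' --rotation '[[0,0,0.05],[0,0,0.05],[0,0,0.05],[0,0,0.05],[0,0,0.05],[0,0,0.05],[0,0,0.05],[0,0,0.05],[0,0,0.05],[0,0,0.05],[0,0,0.05],[0,0,0.05]]' --claw '[5,5,5,5,5,5,5,5,5,5,5,5]'

```text
time_s: 1.1
position: [0.4468, -0.281, 0.2262]
tool_rot: [[-0.008, 0.852, -0.524], [0.007, -0.524, -0.852], [-1.0, -0.011, -0.002]]
ft_force: [-0.3, -0.7, -0.8]
grip_width: 0.0497
```

Request:
play_rows --travel '[[1.9,1.7,0],[1.9,1.7,0],[1.9,1.7,0],[1.9,1.7,0],[1.9,1.7,0],[1.9,1.7,0],[1.9,1.7,0],[1.0,0.9,0],[0,0,0],[0,0,0]]' --rotation '[[0,0,0],[0,0,0],[0,0,0],[0,0,0],[0,0,0],[0,0,0],[0,0,0],[0,0,0],[0,0,0],[0,0,0]]' --claw '[5,5,5,5,5,5,5,5,5,5]'

```text
time_s: 1.93
position: [0.5973, -0.1407, 0.222]
tool_rot: [[-0.015, 0.857, -0.516], [0.011, -0.516, -0.857], [-1.0, -0.019, -0.002]]
ft_force: [-0.5, -0.0, 0.2]
grip_width: 0.05
```

Run:
```python
from rig import env
import numpy as np,cv2
o=env.observe();ci=env.camera_info('wrist')
print(o['position'],o['tool_rot'],o['q'],ci)
im=env.get_image('wrist')[:,:,::-1];cv2.imwrite('pics/w1.png',im)
np.save('w1.npy',dict(ci=ci),allow_pickle=True)
```

```text
[ 0.5973317  -0.14073362  0.22195922] [[-0.01529756  0.85664057 -0.51568684]
 [ 0.01127925 -0.51556653 -0.85677531]
 [-0.99981937 -0.01892313 -0.00177536]] [-24.39255742  29.13599995  63.63291398   0.22669162  88.29631093
   6.64106346] {'vertical_fov': 62.6020761088167, 'cx': 280.7959054336879, 'cy': 204.08728172197567, 'eye': array([ 0.63336947, -0.08638193,  0.36484819]), 'rotation': array([[ 0.85664863, -0.49400352, -0.14870659],
       [-0.51551206, -0.83085256, -0.20959806],
       [-0.02001107,  0.25621193, -0.96641347]])}
```

View pics/w1.png

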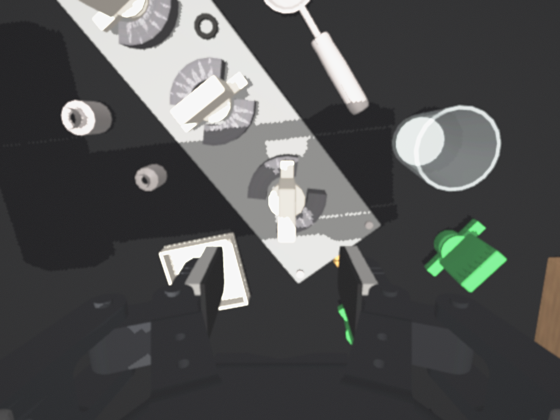

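The wrist view shows the proud bar upright in the picture at about (288,185). It sits between the jaw columns and is aligned with the jaws. I'll measure it here too.

Run:
```python
import cv2
im=cv2.imread('pics/w1.png')[145:260,225:375]
cv2.imwrite('pics/wz.png',cv2.resize(im,(750,575),interpolation=cv2.INTER_CUBIC))
```

```text
(no output)
```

View pics/wz.png

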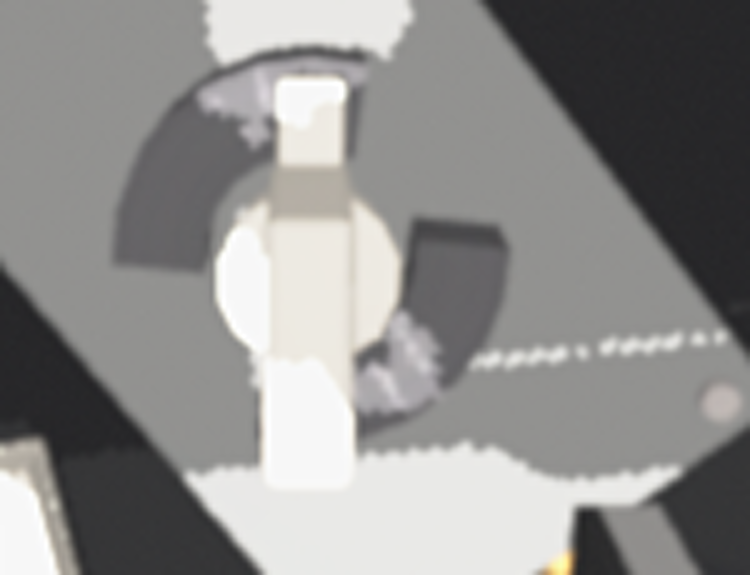

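Run:
```python
from h import *
ci=np.load('w1.npy',allow_pickle=True).item()['ci']
t=lambda x,y:(225+(x+.5)/5-.5,145+(y+.5)/5-.5)
R=lambda P,z:np.array([ray(ci,*t(*p),z)[:2]*1000 for p in P])
a=lambda d:np.degrees(np.arctan2(d[1],d[0]))
G=R([(271,218),(353,218),(355,490),(262,490)],.106)
print(G.round(1).tolist(),G.mean(0),[np.linalg.norm(G[i]-G[(i+1)%4]).round(1) for i in range(4)],a(G[0]-G[3]),a(G[1]-G[2]))
L=R([(277,78),(345,78)],.052);print(L,L.mean(0))
for y in(57.9,58.5):print(L.mean(0)-36*np.array([np.cos(np.radians(y)),np.sin(np.radians(y))]))
```

```text
[[598.7, -130.9], [609.5, -137.4], [587.3, -175.8], [574.5, -168.3]] [ 592.50829885 -153.1010995 ] [np.float64(12.6), np.float64(44.4), np.float64(14.9), np.float64(44.5)] 57.022107413336 59.98525645379186
[[ 605.8383052  -118.58754237]
 [ 616.41623852 -124.91466327]] [ 611.12727186 -121.75110282]
[ 591.996923   -152.24749199]
[ 592.31732353 -152.44614874]
```

Request:
play_rows --travel '[[-0.2,-0.6,-1],[-0.2,-0.6,-2],[-0.1,0,-2],[0,0,-2],[0,0,-1],[0,0,0],[0,0,0]]' --rotation '[[-0.005,-0.007,-0.005],[-0.006,-0.008,-0.005],[0,0,0],[0,0,0],[0,0,0],[0,0,0],[0,0,0]]' --claw '[5,5,5,5,5,5,5]'

```text
time_s: 2.57
position: [0.586, -0.1613, 0.1411]
tool_rot: [[0.001, 0.846, -0.533], [-0.003, -0.533, -0.846], [-1.0, 0.003, 0.002]]
ft_force: [-0.3, 0.2, -0.6]
grip_width: 0.0499
```

Request:
play_rows --travel '[[0.3,0.4,0],[0.3,0.4,0],[0,0,0],[0,0,0]]' --rotation '[[0,0,0.005],[0,0,0.005],[0,0,0],[0,0,0]]' --claw '[5,5,5,5]'

```text
time_s: 2.9
position: [0.5927, -0.1544, 0.1443]
tool_rot: [[0.006, 0.851, -0.525], [-0.005, -0.525, -0.851], [-1.0, 0.007, 0.001]]
ft_force: [0.4, 0.3, 1.1]
grip_width: 0.05
```

Request:
play_rows --travel '[[0,0.1,-1],[0,0,-1.2],[0,0,-1.2],[0,0,-1.2],[0,0,-1],[0,0,-0.6],[0,0,0],[0,0,0]]' --rotation '[[0.003,0.003,0],[0.002,0.003,0],[0,0,0],[0,0,0],[0,0,0],[0,0,0],[0,0,0],[0,0,0]]' --claw '[5,5,5,5,5,5,5,5]'

```text
time_s: 3.57
position: [0.592, -0.1522, 0.075]
tool_rot: [[-0.003, 0.852, -0.524], [0.002, -0.524, -0.852], [-1.0, -0.003, 0.0]]
ft_force: [-0.4, -0.6, 0.3]
grip_width: 0.0501
```

The jaws straddle the bar, so I'll close gently.

Request:
play_rows --travel '[[0,0,0],[0,0,0],[0,0,0],[0,0,0],[0,0,0],[0,0,0],[0,0,0],[0,0,0]]' --rotation '[[0,0,0],[0,0,0],[0,0,0],[0,0,0],[0,0,0],[0,0,0],[0,0,0],[0,0,0]]' --claw '[4,3,2,1.0,0.5,0.5,0.5,0.5]' --squeeze 30

```text
time_s: 4.23
position: [0.5926, -0.1524, 0.0766]
tool_rot: [[-0.0, 0.852, -0.524], [0.0, -0.524, -0.852], [-1.0, -0.001, -0.0]]
ft_force: [0.1, -0.2, -0.8]
grip_width: 0.0133
```

Gripped at 13.3 mm. I'll start turning negative with a small downward push and watch the force.

Request:
play_rows --travel '[[0,0,-0.1],[0,0,-0.1],[0,0,-0.1],[0,0,-0.1],[0,0,-0.1]]' --rotation '[[0,0,-0.06],[0,0,-0.06],[0,0,-0.06],[0,0,-0.06],[0,0,-0.06]]' --claw '[0.5,0.5,0.5,0.5,0.5]'

```text
time_s: 4.65
position: [0.5944, -0.1533, 0.0759]
tool_rot: [[0.006, 0.651, -0.759], [-0.004, -0.759, -0.651], [-1.0, 0.007, -0.002]]
ft_force: [-0.9, -0.6, 4.6]
grip_width: 0.0135
```

Request:
play_rows --travel '[[-0.1,0.05,-0.12],[-0.1,0.05,-0.12],[0,0,-0.12],[0,0,-0.12],[0,0,-0.12],[0,0,-0.12]]' --rotation '[[0.002,0.003,-0.06],[0.002,0.003,-0.06],[0,0,-0.06],[0,0,-0.06],[0,0,-0.06],[0,0,-0.06]]' --claw '[0.5,0.5,0.5,0.5,0.5,0.5]'

```text
time_s: 5.15
position: [0.5967, -0.1556, 0.0758]
tool_rot: [[0.013, 0.325, -0.946], [-0.012, -0.946, -0.325], [-1.0, 0.016, -0.008]]
ft_force: [-1.1, 3.9, 6.5]
grip_width: 0.0135
```

Yaw is now -71°, but the tool has drifted towards the nose's side-play limit. I'll recentre and straighten it before continuing.

Request:
play_rows --travel '[[-0.2,0.2,0],[-0.2,0.2,0],[0,0,0],[0,0,0]]' --rotation '[[0.006,0.007,0],[0.006,0.006,0],[0,0,0],[0,0,0]]' --claw '[0.5,0.5,0.5,0.5]'

```text
time_s: 5.48
position: [0.5924, -0.1512, 0.0761]
tool_rot: [[-0.001, 0.326, -0.946], [0.001, -0.946, -0.326], [-1.0, -0.001, 0.001]]
ft_force: [-0.0, 0.8, -1.5]
grip_width: 0.0135
```

Request:
play_rows --travel '[[0,0,-0.12],[-0.05,0.05,-0.12],[-0.05,0.05,-0.12],[-0.05,0.05,-0.12],[-0.05,0.05,-0.15],[0,0,-0.15]]' --rotation '[[0,0,-0.035],[0.002,0.002,-0.035],[0.002,0.002,-0.035],[0.002,0.002,-0.035],[0.002,0.002,-0.03],[0,0,-0.01]]' --claw '[0.5,0.5,0.5,0.5,0.5,0.5]'

```text
time_s: 5.98
position: [0.5904, -0.1496, 0.0676]
tool_rot: [[-0.008, 0.148, -0.989], [0.009, -0.989, -0.148], [-1.0, -0.01, 0.007]]
ft_force: [-0.5, -0.6, -0.9]
grip_width: 0.0136
```

It has dropped about 8.5 mm, with yaw at -81.5°. I'll straighten it and press it the rest of the way home.

Request:
play_rows --travel '[[0.05,-0.05,-0.12],[0,0,-0.12],[0,0,-0.12],[0,0,-0.15],[0,0,-0.15]]' --rotation '[[-0.005,-0.004,-0.01],[-0.004,-0.004,-0.005],[0,0,0],[0,0,0],[0,0,0]]' --claw '[0.5,0.5,0.5,0.5,0.5]'

```text
time_s: 6.4
position: [0.591, -0.1501, 0.0659]
tool_rot: [[0.003, 0.137, -0.991], [-0.003, -0.991, -0.137], [-1.0, 0.003, -0.002]]
ft_force: [-4.0, 1.2, 11.4]
grip_width: 0.0135
```

It has gone down about 10.4 mm in total and now bears 11 N, so it is at the bottom. Releasing.

Request:
play_rows --travel '[[0,0,0],[0,0,0],[0,0,0],[0,0,0],[0,0,0],[0,0,0],[0,0,0]]' --rotation '[[0,0,0],[0,0,0],[0,0,0],[0,0,0],[0,0,0],[0,0,0],[0,0,0]]' --claw '[1.5,2,3,4,5,5,5]'

```text
time_s: 6.98
position: [0.5913, -0.1501, 0.0661]
tool_rot: [[0.005, 0.139, -0.99], [-0.004, -0.99, -0.139], [-1.0, 0.005, -0.004]]
ft_force: [-0.2, 0.2, -0.5]
grip_width: 0.0499
```

Request:
play_rows --travel '[[0,0,0.8],[0,0,1.2],[0,0,1.5],[0,0,2],[0,0,2.5],[0,0,3],[-1.5,0,3],[-2.5,0,3],[-3,0,2],[-3,0,0],[-2,0,0],[0,0,0]]' --rotation '[[0,0,0],[0,0,0],[0,0,0],[0,0,0],[0,0,0],[0,0,0],[0,0,0],[0,0,0],[0,0,0],[0,0,0],[0,0,0],[0,0,0]]' --claw '[5,5,5,5,5,5,5,5,5,5,5,5]'

```text
time_s: 7.98
position: [0.4649, -0.1486, 0.2697]
tool_rot: [[0.007, 0.141, -0.99], [-0.007, -0.99, -0.141], [-1.0, 0.008, -0.006]]
ft_force: [0.7, 0.1, 0.1]
grip_width: 0.0502
```

Run:
```python
from rig import env
import cv2,numpy as np
print(env.observe()['position'])
s=env.get_image('scene')[:,:,::-1];t=env.get_image('top')[:,:,::-1]
cv2.imwrite('pics/scene1.png',s);cv2.imwrite('pics/top1.png',t)
a=cv2.resize(t[195:275,175:390],(790,294),interpolation=cv2.INTER_CUBIC)
b=cv2.resize(s[150:310,200:390],None,fx=1.85,fy=1.85,interpolation=cv2.INTER_CUBIC)
s0=cv2.imread('pics/scene0.png');b0=cv2.resize(s0[150:310,200:390],None,fx=1.85,fy=1.85,interpolation=cv2.INTER_CUBIC)
c=np.zeros((294+b.shape[0],790,3),np.uint8);c[:294]=a;c[294:,:b.shape[1]]=b;c[294:,400:400+b.shape[1]]=b0
cv2.imwrite('pics/crop1.png',c)
```

```text
[ 0.46490239 -0.14856095  0.26969721]
```

View pics/crop1.png

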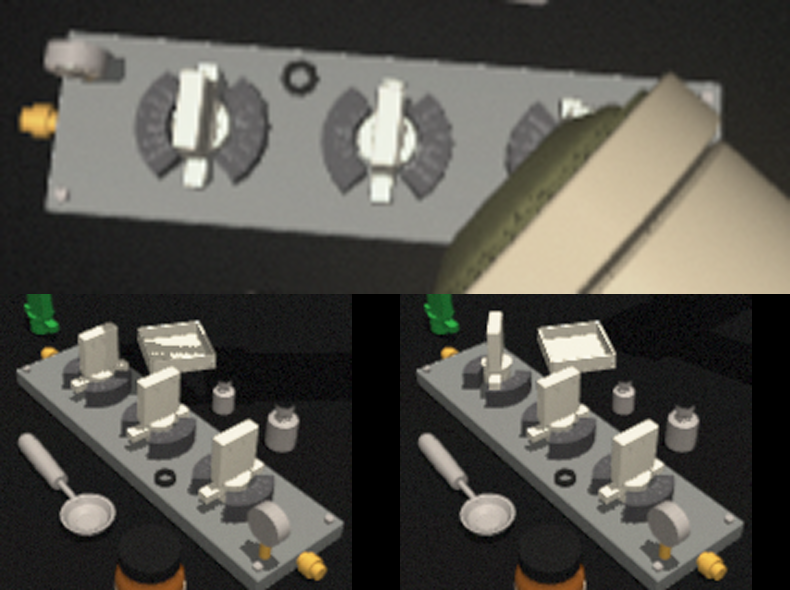

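In the scene view the far holder is now parallel to the other two. I'll move the arm aside for an unobstructed check from the top.

Request:
play_rows --travel '[[-1,-2.5,0],[-1,-2.5,0],[-1,-2.5,0],[-1,-2.5,0],[-1,-2.5,0],[-1,-2.5,0],[-1,-2.5,0],[-1,-2.5,0],[0,0,0]]' --rotation '[[0,0,0],[0,0,0],[0,0,0],[0,0,0],[0,0,0],[0,0,0],[0,0,0],[0,0,0],[0,0,0]]' --claw '[5,5,5,5,5,5,5,5,5]'

```text
time_s: 8.83
position: [0.3902, -0.3588, 0.2664]
tool_rot: [[0.006, 0.149, -0.989], [-0.003, -0.989, -0.149], [-1.0, 0.004, -0.006]]
ft_force: [-0.9, 0.6, -0.2]
grip_width: 0.05
```

Run:
```python
from rig import env
import cv2,numpy as np
s=env.get_image('scene')[:,:,::-1];t=env.get_image('top')[:,:,::-1]
cv2.imwrite('pics/scene2.png',s);cv2.imwrite('pics/top2.png',t)
a=cv2.resize(t[210:262,300:364],(400,325),interpolation=cv2.INTER_CUBIC)
a2=cv2.resize(t[205:257,248:312],(400,325),interpolation=cv2.INTER_CUBIC)
b=cv2.resize(s[155:210,230:280],(250,275),interpolation=cv2.INTER_CUBIC)
b2=cv2.resize(s[185:240,262:312],(250,275),interpolation=cv2.INTER_CUBIC)
c=np.zeros((600,800,3),np.uint8);c[:325,:400]=a;c[:325,400:]=a2;c[325:,:250]=b;c[325:,400:650]=b2
cv2.imwrite('pics/crop2.png',c)
```

```text
(no output)
```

View pics/crop2.png

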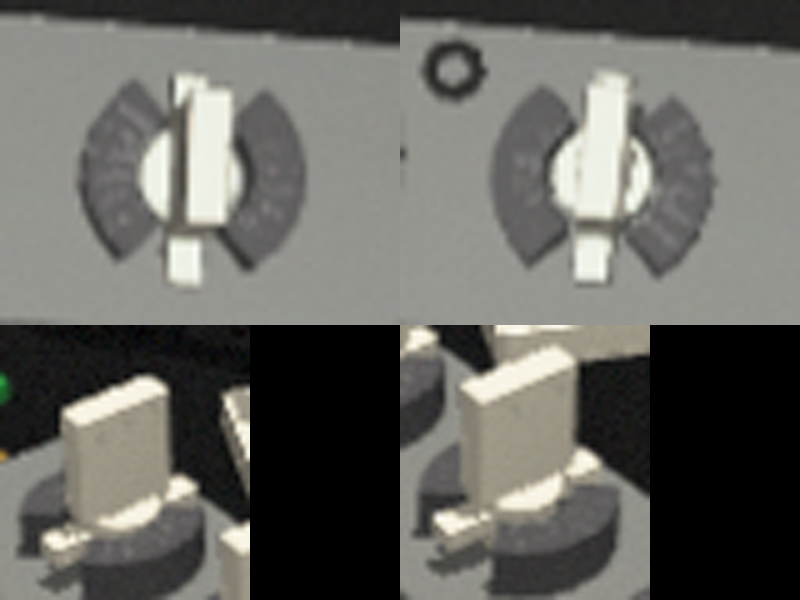

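The crop shows the turned holder with both lugs in the notches, the same pose as its neighbour. I'll triangulate the height across the two views as a final check.

Run:
```python
from h import *
from rig import env
T=env.camera_info('top');S=env.camera_info('scene')
def tri(a,b):
    d=[c['rotation']@np.array([(p[0]-c['cx'])/f(c),(p[1]-c['cy'])/f(c),1]) for c,p in((T,a),(S,b))]
    s,*_=np.linalg.lstsq(np.stack([d[0],-d[1]],1),S['eye']-T['eye'],rcond=None)
    p=T['eye']+s[0]*d[0];q=S['eye']+s[1]*d[1];return (p+q)/2*1000,np.linalg.norm(p-q)*1000
print('turned',tri((300+211/6.25-.4,210+155/6.25-.4),(230+115.5/5-.4,155+72/5-.4)))
print('middle',tri((248+(606-400)/6.25-.4,205+150/6.25-.4),(262+(518-400)/5-.4,185+(374-325)/5-.4)))
# lug ends yaw/centre at z=.042
A=ray(T,300+190/6.25-.4,210+75/6.25-.4,.042)[:2]*1000;B=ray(T,300+184/6.25-.4,210+285/6.25-.4,.042)[:2]*1000
d=A-B;print('lugs',(A+B)/2,np.linalg.norm(d),np.degrees(np.arctan2(d[1],d[0])))
```

```text
turned (array([ 589.28323505, -151.04658199,   94.60745686]), np.float64(0.296446090613202))
middle (array([579.01071739, -44.58044737,  92.81790604]), np.float64(0.555340612708485))
lugs [ 588.85549289 -150.28757225] 72.6838339281801 8.754281007241406
```

```bash
python3 -c "
from rig import env
env.close_job()"
```

```text
the job is handed in; nothing more can be done
```

The proud holder, at the end of the block away from the gauge, is now home in its collar and let go. I gripped it by its bar and turned it about -50° without lifting it, pressing at up to about 11 N until it dropped about 10 mm. The job was handed in at about 9 s of the 32 s allowed.

**Final checks:**
- **Lugs:** both lie in the notches at yaw 8.8°. The block is at 7.4°, so this is well inside the 10° play. Their measured length came to 72.7 mm against 72.
- **Height:** the two-view measurement puts its bar top at 94.6 mm, against 96 nominal when home and 106 when proud. The same method gave 92.8 mm on the untouched middle holder, so it reads a little low and is only good to about 3 mm.
- **Other holders:** the two home holders and the green look-alikes were not touched, and the arm is clear of everything.

During the turn the tool drifted about 7 mm sideways, with up to about 4 N of side force. I recentred it before finishing.

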